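# Tip the power bricks off the tray into the box

## Task

Bring the empty plywood box up against the front board of the tray stand, squarely under the tray's lip, then lift the tray by its handle so that all three power bricks slide off into the box. Lower the tray gently until it lies level on its stand again instead of letting it drop. Do not touch the bricks with the gripper, and leave everything else on the table where it is.

Things in the scene. Friction and masses are not known exactly. Their poses are not given: they have to be found in the camera images.
- stand: plywood stand carrying the hinged tray, fixed to the table: 180 mm wide (its x), 150 mm deep (its y, from -0.080 to +0.070). Origin on the table, z up. The tray tips towards the stand's -y; on that side is the upright front board, outer face at y = -0.080, 60 mm high, which the box is to stand against.
- home (a point): point on the table, fixed to the stand at its x = 0, y = -0.170, axes as the stand's: where the box's origin is when it stands square against the front board
- hinge (a point): middle of the tray's hinge axis, fixed to the stand at its x = 0, y = -0.070, z = 0.130; the axis runs along the stand's x
- tray (a joint): angle of the aluminium tray (148 mm wide, 175 mm long, open at the lip, 25 mm walls on the other three sides, 0.35 kg): 0 = level on the stand, grows as the handle is lifted, stop at 1.0 rad. It swings freely and falls back when released. The bricks slide off before 0.9 rad. When level, its floor is 137 mm and its wall tops 162 mm above the table.
- handle (a point): middle of the tray's handle, a round steel bar 12 mm thick and 100 mm long along the stand's x, on a strut at each end, 60 mm behind the tray's back wall, open below. Tray level: stand x = 0, y = +0.130, z = 0.152. It moves on an arc about the hinge, rising 157 mm by 1.0 rad; about 4 N lifts it and the bar can turn between the fingers.
- lip (a point): middle of the tray's open front edge, on the floor's upper face; when level at stand x = 0, y = -0.105, z = 0.137, so 25 mm beyond the front board's face
- box: open plywood box, loose, about 0.6 kg, 200 mm (its x) x 180 mm (its y) x 75 mm high, walls and floor 8 mm; origin at the centre of its underside, z up. It starts on the stand's -y side, 50 to 110 mm short of the front board and roughly parallel to it. At home it clears the tray at all angles.
- brick1: one of three identical black plastic power bricks, 60 x 40 x 28 mm, about 0.1 kg, lying loose and flat on the tray at the start; origin at the centre of its underside, x along its 60 mm length, z up
- brick2: one of three identical black plastic power bricks, 60 x 40 x 28 mm, about 0.1 kg, lying loose and flat on the tray at the start; origin at the centre of its underside, x along its 60 mm length, z up
- brick3: one of three identical black plastic power bricks, 60 x 40 x 28 mm, about 0.1 kg, lying loose and flat on the tray at the start; origin at the centre of its underside, x along its 60 mm length, z up
- brick1_mid (a point): centre of brick1's volume, 14 mm above its origin along its z
- brick2_mid (a point): centre of brick2's volume, 14 mm above its origin along its z
- brick3_mid (a point): centre of brick3's volume, 14 mm above its origin along its z
- switch: dark network switch, 110 x 200 x 33 mm, origin at the centre of its underside; a bystander to leave where it is
- carton_tall: upright white carton with a red band, 50 x 90 x 85 mm, origin at the centre of its underside; a bystander to leave where it is
- carton_flat: flat white carton with a blue band, 80 x 120 x 40 mm, origin at the centre of its underside; a bystander to leave where it is
- bottle: clear closed bottle with a blue cap, 66 mm across, 190 mm tall, origin at the centre of its underside; a bystander to leave where it is
- pot: steel pot, 150 mm across, 85 mm high, origin at the centre of its underside; a bystander to leave where it is
- mug: white mug, 80 mm across, 90 mm high, origin at the centre of its underside; a bystander to leave where it is
- screwdriver: screwdriver lying on the table, about 200 mm long, origin under its middle; a bystander to leave where it is
Mind the look-alikes: they are no part of the job. What is shaped like the brick1 but blue, purple or turquoise is not meant.

How it is judged:
By the outcome, as a careful person would: the job done as asked, in the order asked, and still so for the second after the job is handed in, with the robot touching nothing.
It also fails if it takes over 58 s, if anything falls off the work surface, if the arm or the gripper's body presses on something with over 40 N, if the wrist force passes 120 N, or if a joint passes its speed limit or range.

## Robot

A 7-joint arm with a two-finger parallel gripper is mounted at the origin on the work surface. World frame = base frame: x ahead of the robot, y to its left, z up, the work surface at z = 0. Lengths are in m, angles in degrees, forces in N, time in s.
With the tool pointing down it reaches from about 0.425 to 0.875 m from the base axis. Payload 4.7 kg.
Tool frame: the origin (TCP) lies at the very end of the fingers, on their centre line; the grasp point (between the pads) lies 19 mm behind it; z points along the fingers, y is the line along which they close (so a half turn about z gives the same grasp; the last joint's range is limited). The gripper opens to 87 mm and grips with 3 to 60 N. Pads are 19 mm wide; open, the fingers measure 117 mm over their backs; the gripper's body (75 mm by 190 mm) begins 51 mm behind the grasp point.
Start: joints at [64.979, 18.392, -4.016, 83.108, 1.295, 78.541, -3.26], TCP at [0.283, -0.585, 0.223] pointing down, gripper open.
Joint ranges: [-163.93, 163.93], [-17.29, 119.83], [-79.2, 71.16], [3.27, 140.29], [-89.18, 269.18], [5.43, 117.66], [-154.24, 154.24]. Speed limits (degrees/s): [147.25, 147.25, 180, 180, 180, 180, 180].

## Interface

Orientations are given as [roll, pitch, yaw] about the fixed x, y, z axes, in that order (R = Rz(yaw) Ry(pitch) Rx(roll)).
In Python, from cell import get_obs, cams, ticket, finder gives the robot as it stands.
- The arm moves only by the shell command python3 -m creep 'ROWS' [FORCE]. ROWS is text: rows parted by semicolons, each of 5 numbers parted by spaces: the shift along the world's x, y, z in m, then the turn about the world's z in degrees, then the finger opening in m, from 0 to 0.087. A call has 1 to 8 rows; each row shifts and turns the commanded pose from where the row before left it; what a row does not reach is not made up. A row lasts 1/8 s, in which the tool goes at most 62.5 mm and 10.7 degrees, less where a joint would pass 70% of its speed; a pose out of reach is approached as far as the arm can. A call with a gripper value outside its range is refused whole. The fingers move at their own pace and stop on an object; FORCE is the grip in N (left out, the last holds). Time passes only in rows, so rows that do not move let the fingers close. It gives the time, the measured TCP pose, the force, the opening and the grip force at its end, in the units of the state.
- get_obs(): the state, without advancing time (a new reading comes with each control period).
- cams.read_camera(name): name is "side" or "top"; returns the picture (400x640x3 uint8, red, green, blue); there is no depth.
- cams.calibration(name): a dict with "fx", "fy", "cx", "cy" (pixels), "extrinsics" (4x4, takes a point from world to camera coordinates). Camera axes: x right, y down, z forward; pixel columns grow to the right and rows downward; lengths in m; the calibration is good to about 2 mm. A picture is of the moment at which its call begins. calibration takes no time and is no camera call.
- ticket.sign_off(): hands the job in; it is judged then, once.
Trained networks look in the newest picture that a camera, given by its name, has taken for a name from the list of things; names that differ only in an ending like _2 or _b are one class to them, and where a whole thing is asked for, a point or a joint stands for the part that bears it (a point fixed in the world has none). Each returns a list of dicts, best first, with "p" (0 to 1); they miss things now and then, are a little off and sometimes report something else, mostly with a low value. They report only what shows in the picture. A call takes as long as a camera call. They do not tell look-alikes from the thing itself.
- finder.masks_of(name, camera): "mask" (400x640 bool, what is visible of it) and "xy" ([column, row] in pixels, amid what is visible of it).
- finder.tip_of(name, camera): "xy" ([column, row] in pixels: a listed point, or the origin of a listed thing).
The state is a dict: "time_s": time; "qpos": joint angles; "joint_velocities": joint speeds; "effort": joint torques, N m; "tool_pos": TCP position; "tool_rot": TCP orientation; "force": force on the tool from outside, world axes, zero at the start; "wrist_torque": the same for the moment, N m; "grip_width": finger opening in m; "grasp_force": force on a finger pad.
Only numpy, scipy, OpenCV 4.12 (cv2) and the standard library are available. Lean on these libraries where they do the work, as an engineer would, in place of code of your own. Each camera call takes 0.05 s, during which the arm holds its last target. There are 200 camera calls.

## Working session

There is one attempt and no reset: what is moved stays moved. The work goes in short steps, Python scripts to look and compute and a shell command to move; the robot and the scene stay as the last step left them, time stands still between calls to the robot, and variables do not carry over. Pictures are saved under pics/ and viewed, at most 10 in all, crops included, and the job is handed in when it is done.

```bash
mkdir -p pics
cat > h.py <<'E'
import numpy as np, cv2
from cell import get_obs, cams, ticket, finder
def P(c):
    k=cams.calibration(c); E=np.array(k["extrinsics"]); K=np.array([[k["fx"],0,k["cx"]],[0,k["fy"],k["cy"]],[0,0,1]])
    return K,E
def proj(c,X):
    K,E=P(c); q=K@(E[:3,:3]@np.array(X,float).T+E[:3,3:]); return (q[:2]/q[2]).T
def ray(c,uv,z):
    K,E=P(c); d=E[:3,:3].T@np.linalg.inv(K)@[uv[0],uv[1],1]; o=-E[:3,:3].T@E[:3,3]
    return o+d*(z-o[2])/d[2]
def snap(c,f=None):
    im=cams.read_camera(c)
    if f: cv2.imwrite(f"pics/{f}.png",im[:,:,::-1])
    return im
E
python3 - <<'E'
from h import *
a=snap("top"); b=snap("side")
cv2.imwrite("pics/a.png",cv2.resize(a[:,:,::-1],(640,400)));cv2.imwrite("pics/b.png",b[:,:,::-1])
np.set_printoptions(precision=4,suppress=True)
for c in("top","side"):
    K,E=P(c); print(c,-E[:3,:3].T@E[:3,3],E[2,:3],K[0,0])
for n,z in(("handle",.152),("lip",.137),("home",0),("hinge",.13),("stand",0),("box",0),("brick1",.137)):
    for c in("top","side"):
        for r in finder.tip_of(n,c)[:4]: print(n,c,round(r["p"],2),np.round(r["xy"],1),ray(c,r["xy"],z))
o=get_obs();print(o["time_s"],o["tool_pos"],o["tool_rot"],o["force"])
E
```

```text
top [0.2855 0.0073 1.5602] [ 0.1541  0.0108 -0.988 ] 487.98833613425694
side [-0.357  -0.8539  1.2265] [ 0.5321  0.5279 -0.662 ] 430.3150536672774
handle top 0.89 [226.  208.8] [0.4576 0.2776 0.152 ]
lip top 0.83 [305.1 187.4] [0.5273 0.0491 0.137 ]
lip top 0.34 [297.9 121.3] [0.7296 0.0752 0.137 ]
lip side 0.81 [324.6 192.5] [0.5321 0.0509 0.137 ]
lip side 0.18 [350.7 229.3] [ 0.4576 -0.1564  0.137 ]
home top 0.37 [226.9 212. ] [0.4658 0.3034 0.    ]
home top 0.37 [182.1 227.9] [0.412  0.4449 0.    ]
hinge top 0.87 [292.4 192.7] [0.5119 0.0866 0.13  ]
hinge side 0.69 [316.2 192.9] [0.5128 0.0781 0.13  ]
stand top 0.92 [273.3 205.1] [0.4909 0.1545 0.    ]
stand top 0.54 [218.1 150. ] [0.6703 0.3418 0.    ]
stand side 0.9 [300.9 209.4] [0.4973 0.1571 0.    ]
box top 0.89 [341.5 186. ] [ 0.5573 -0.0649  0.    ]
box side 0.93 [351.5 228.8] [ 0.5643 -0.069   0.    ]
brick1 top 0.84 [218.8 181.1] [0.5418 0.3057 0.137 ]
brick1 top 0.82 [273.3 262.5] [0.3056 0.1363 0.137 ]
brick1 top 0.73 [257.7 186.4] [0.5279 0.1896 0.137 ]
brick1 top 0.67 [283.9 194.8] [0.5041 0.1112 0.137 ]
brick1 side 0.47 [286.7 190.1] [0.4369 0.1652 0.137 ]
brick1 side 0.43 [264.2 234.2] [0.2252 0.0399 0.137 ]
0.8 [ 0.2832 -0.5851  0.2226] [179.9962   0.0008  25.8274] [-0.1968  0.155   0.3654]
```

View pics/a.png

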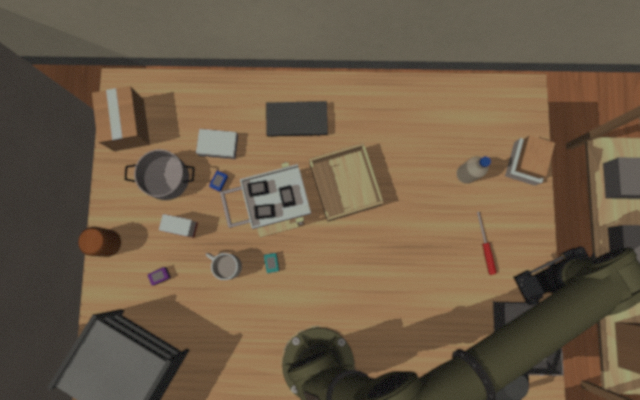

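View pics/b.png

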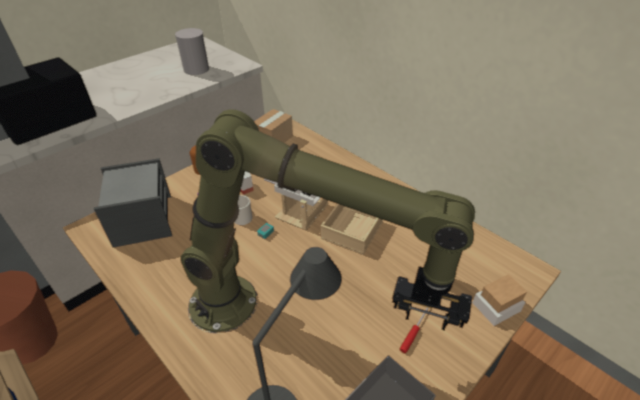

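The three black bricks are on the tray at top pixels (258,187), (288,195) and (265,211). The look-alikes, which I won't use, are blue at (219,181), turquoise at (272,262) and purple at (159,276). The box is at (345,183) and the handle bar at (226,209). Next I'll fit the stand and box poses and check them in a crop.

```bash
cat >> h.py <<'E'
from scipy.optimize import minimize
BOX=np.array([[x,y,z] for x in(-.1,.1) for y in(-.09,.09) for z in(0,.075)])
def tf(p,X): c,s=np.cos(p[2]),np.sin(p[2]); return np.array(X)@np.array([[c,s,0],[-s,c,0],[0,0,1]])+[p[0],p[1],0]
def fitbox(p0,cs=("top","side")):
    M={}
    for c in cs:
        snap(c); r=finder.masks_of("box",c)
        if r: M[c]=r[0]["mask"].astype(np.uint8)
    def cost(p):
        t=0
        for c,m in M.items():
            a=np.zeros((1600,2560),np.uint8); h=cv2.convexHull((proj(c,tf(p,BOX))*4+1.5).astype(np.float32)).astype(np.int32)
            cv2.fillConvexPoly(a,h,1); a=cv2.resize(a.astype(np.float32),(640,400),interpolation=cv2.INTER_AREA)
            t+=np.abs(a-m).sum()/m.sum()
        return t
    b=minimize(cost,p0,method="Nelder-Mead",options=dict(initial_simplex=[p0,p0+[.01,0,0],p0+[0,.01,0],p0+[0,0,.1]],xatol=2e-4,fatol=1e-4))
    return b.x,b.fun,list(M)
E
python3 - <<'E'
from h import *
np.set_printoptions(precision=4,suppress=True)
L={"handle":[0,.13,.152],"lip":[0,-.105,.137],"hinge":[0,-.07,.13],"stand":[0,0,0]}
im=snap("top");snap("side"); obs=[]
for n,X in L.items():
    for c in("top","side"):
        r=finder.tip_of(n,c)
        if r and r[0]["p"]>.6: obs.append((n,c,r[0]["xy"]))
res=lambda p:np.concatenate([proj(c,tf(p,[L[n]]))[0]-uv for n,c,uv in obs])
from scipy.optimize import least_squares
s=least_squares(res,[.49,.155,.3],loss="soft_l1",x_scale=[.1,.1,.3]);S=s.x;print("stand",S,np.degrees(S[2]),res(S).reshape(-1,2).round(1).tolist())
B={}
for cs in(("top",),("side",),("top","side")):
    b,f,_=fitbox(np.array([.56,-.067,.3]),cs);print("box",cs,b,np.degrees(b[2]),f)
def local(p,X):return tf([0,0,-p[2]],[[X[0]-p[0],X[1]-p[1],0]])[0]
print("box in stand",local(S,b),np.degrees(b[2]-S[2]))
a=cv2.resize(im[130:250,190:400,::-1],None,fx=3.8,fy=3.8,interpolation=cv2.INTER_CUBIC)
def poly(X,p,col):
    cv2.polylines(a,[(((proj("top",tf(p,X))-[190,130]+.5)*3.8)).astype(np.int32)],True,col,1)
poly([[-.074,-.105,.162],[.074,-.105,.162],[.074,.07,.162],[-.074,.07,.162]],S,(0,0,255))
poly([[-.05,.13,.152],[.05,.13,.152]],S,(0,255,0))
poly([[-.09,-.08,0],[.09,-.08,0],[.09,.07,0],[-.09,.07,0]],S,(255,255,0))
for z in(0,.075):poly([[-.1,-.09,z],[.1,-.09,z],[.1,.09,z],[-.1,.09,z]],b,(255,0,255))
cv2.imwrite("pics/c.png",a)
for n,z in(("bottle",0),("switch",0),("screwdriver",0),("mug",0)):
    r=finder.tip_of(n,"top");print(n,r and (r[0]["p"],ray("top",r[0]["xy"],z)))
E
```

```text
stand [0.4889 0.1494 0.2775] 15.897107839905761 [[-0.4, 0.2], [0.8, 0.4], [0.9, -0.4], [-0.4, -1.6]]
box ('top',) [ 0.5613 -0.0729  0.3153] 18.065724100761194 0.03577302631578947
box ('side',) [ 0.5596 -0.0754  0.339 ] 19.422256421993943 0.2779489436619718
box ('top', 'side') [ 0.561  -0.0738  0.3251] 18.62679921384664 0.3398352696619404
box in stand [ 0.0082 -0.2344  0.    ] 2.729691373940875
bottle (0.72, array([ 0.6124, -0.4644,  0.    ]))
switch (0.72, array([0.7695, 0.0893, 0.    ]))
screwdriver (0.82, array([ 0.3738, -0.525 ,  0.    ]))
mug (0.94, array([0.2848, 0.2896, 0.    ]))
```

View pics/c.png

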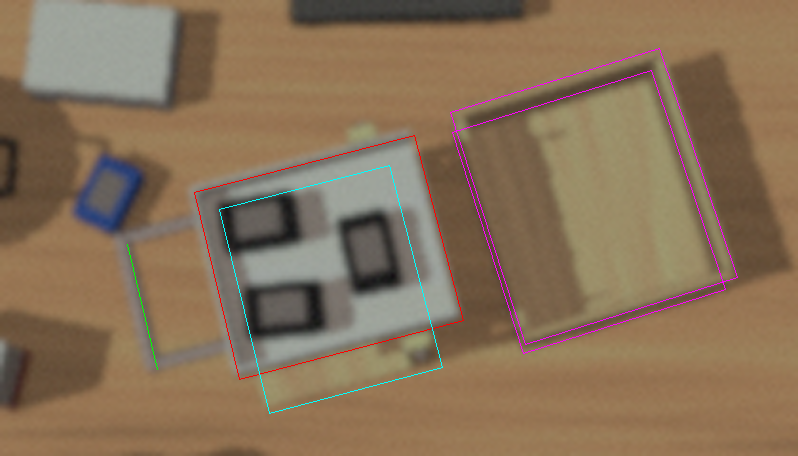

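The crop shows three black bricks with the box outline fitted closely. The drawn handle sits about 1 to 1.5 px off the bar. The box has to move about 65 mm and turn about −2.3°. I'll grip its outer wall.

```bash
python3 -m creep '0.019 0.027 0 -1 0.087;0.019 0.027 0 -1 0.087;0.019 0.027 0 -1 0.087;0.019 0.027 0 -1 0.087;0.019 0.027 0 -1 0.087;0.019 0.027 0 -1 0.087;0.019 0.027 0 -1 0.087;0.019 0.027 0 -0.7 0.087' 40; python3 -m creep '0.019 0.027 0 0 0.087;0.019 0.027 0 0 0.087;0.019 0.027 0 0 0.087;0.019 0.027 0 0 0.087;0.019 0.027 0 0 0.087;0.019 0.027 0 0 0.087;0.019 0.027 0 0 0.087;0.019 0.027 0 0 0.087'; python3 -m creep '0 0 0 0 0.087;0 0 0 0 0.087'
```

```text
time_s: 2.9
tool_pos: [0.4358, -0.3682, 0.2228]
tool_rot: [180.0, -0.0, 18.1]
force: [0.9, -0.9, 0.6]
grip_width: 0.0874
grasp_force: 0.0
time_s: 3.9
tool_pos: [0.5878, -0.1523, 0.2227]
tool_rot: [180.0, -0.0, 18.1]
force: [-0.2, 0.5, 0.2]
grip_width: 0.0873
grasp_force: 0.0
time_s: 4.15
tool_pos: [0.5869, -0.1539, 0.2225]
tool_rot: [180.0, 0.0, 18.1]
force: [0.2, 1.2, 0.2]
grip_width: 0.0872
grasp_force: 0.0
```

```bash
python3 -m creep '0 0 -0.025 0 0.087;0 0 -0.025 0 0.087;0 0 -0.025 0 0.087;0 0 -0.025 0 0.087;0 0 -0.025 0 0.087;0 0 -0.025 0 0.06;0 0 -0.025 0 0.03;0 0 0 0 0.01'; python3 -m creep '0 0 0 0 0.0;0 0 0 0 0;0 0 0 0 0;0 0 0 0 0' 40
python3 - <<'E'
from h import *
o=get_obs();print(o["tool_pos"],o["grip_width"],o["grasp_force"])
for cs in (("top",),("side",)):
    b,f,_=fitbox(np.array([.561,-.073,.315]),cs);print(b,f,np.degrees(b[2]))
snap("side","d")
E
```

```text
time_s: 5.15
tool_pos: [0.5847, -0.1546, 0.0456]
tool_rot: [-179.9, 0.3, 18.0]
force: [0.0, -0.1, 0.2]
grip_width: 0.0649
grasp_force: 0.0
time_s: 5.65
tool_pos: [0.5875, -0.1531, 0.0481]
tool_rot: [180.0, -0.0, 18.1]
force: [-0.3, 0.3, -0.2]
grip_width: 0.0252
grasp_force: 0.0
[ 0.58745627 -0.15314605  0.04809143] 0.025157663596938565 0.0
[ 0.55986399 -0.06916976  0.3003672 ] 0.44105839416058396 17.209772779044574
[ 0.56003522 -0.0723456   0.36932968] 0.3986768802228412 21.161031919641488
```

```bash
python3 -m creep '0 0 0 0 0.0;0 0 0 0 0;0 0 0 0 0;0 0 0 0 0;0 0 0 0 0;0 0 0 0 0' 40
```

```text
time_s: 6.65
tool_pos: [0.5874, -0.1534, 0.0478]
tool_rot: [180.0, -0.0, 18.1]
force: [1.3, -4.3, 1.6]
grip_width: 0.0077
grasp_force: 40.0
```

Run:
```python
from h import *
np.set_printoptions(precision=4,suppress=True)
S=np.array([.4889,.1494,.2775]); b0=np.array([.561,-.0735,.3153]); o=get_obs(); t=np.array(o["tool_pos"]);yaw=np.radians(o["tool_rot"][2])
print(t,o["tool_rot"],o["grip_width"],o["grasp_force"])
bl=tf([0,0,-b0[2]],[[t[0]-b0[0],t[1]-b0[1],0]])[0];print("tool in box",bl)
off=[bl[0],-.086,0]
g=tf(S,tf([0,-.17,0],[off]))[0];print("goal tool",g,g-t,np.degrees(S[2]-yaw), "y_s dir",-np.sin(S[2]),np.cos(S[2]))
```

```text
[ 0.5874 -0.1534  0.0478] [179.9617  -0.0141  18.1238] 0.0076782793413991265 39.99774243682623
tool in box [ 0.0003 -0.0841  0.    ]
goal tool [ 0.5593 -0.0967  0.    ] [-0.0281  0.0567 -0.0478] -2.224218289275298 y_s dir -0.27395214886013264 0.9617433234158248
```

```bash
python3 -m creep '-0.0033 0.0065 0 -0.3 0;-0.0033 0.0065 0 -0.3 0;-0.0033 0.0065 0 -0.3 0;-0.0033 0.0065 0 -0.3 0;-0.0033 0.0065 0 -0.3 0;-0.0033 0.0065 0 -0.3 0;-0.0033 0.0065 0 -0.2 0;-0.0033 0.0065 0 -0.2 0' 40;python3 -m creep '0 0 0 0 0;0 0 0 0 0'; python3 -m creep '-0.0007 0.0024 0 0 0;0 0 0 0 0'; python3 -m creep '-0.0007 0.0024 0 0 0;0 0 0 0 0'
python3 - <<'E'
from h import *
im=snap("top")
cv2.imwrite("pics/e.png",cv2.resize(im[120:260,210:410,::-1],None,fx=4,fy=4,interpolation=cv2.INTER_CUBIC))
E
```

```text
time_s: 7.65
tool_pos: [0.5607, -0.1008, 0.0478]
tool_rot: [180.0, -0.0, 15.9]
force: [1.4, -4.5, 2.9]
grip_width: 0.0081
grasp_force: 40.0
time_s: 7.9
tool_pos: [0.5603, -0.0996, 0.0478]
tool_rot: [-179.9, 0.0, 16.0]
force: [-0.2, -0.8, 7.1]
grip_width: 0.0074
grasp_force: 40.0
time_s: 8.15
tool_pos: [0.5601, -0.0991, 0.0478]
tool_rot: [180.0, 0.0, 15.9]
force: [1.1, -4.2, 5.6]
grip_width: 0.0075
grasp_force: 40.0
time_s: 8.4
tool_pos: [0.5595, -0.0969, 0.0478]
tool_rot: [180.0, -0.0, 15.9]
force: [2.2, -4.9, 4.2]
grip_width: 0.0081
grasp_force: 40.0
```

View pics/e.png

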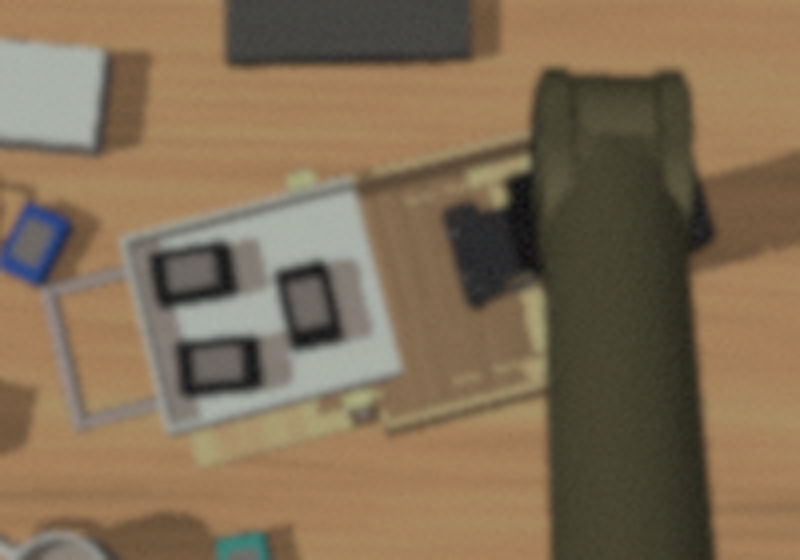

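The box is now under the lip and parallel to the stand. Its lower side edge runs from (388,430) and its upper from (530,140). No contact yet, so I'll creep on until the force rises.

```bash
for i in 1; do python3 -m creep '-0.0006 0.0019 0 0 0;0 0 0 0 0'; done | grep -E 'pos|force'
```

```text
tool_pos: [0.5592, -0.0961, 0.0478]
force: [2.8, -7.1, 3.2]
grasp_force: 40.0
```

```bash
python3 -m creep '-0.0006 0.0019 0 0 0;0 0 0 0 0' | grep -E 'pos|rot|^force'
```

```text
tool_pos: [0.5592, -0.0961, 0.0478]
tool_rot: [179.7, -0.1, 15.8]
force: [4.8, -11.7, 1.4]
```

```bash
python3 -m creep '-0.0006 0.0019 0 0 0;0 0 0 0 0' | grep -E 'pos|rot|^force'
```

```text
tool_pos: [0.5592, -0.096, 0.0478]
tool_rot: [179.6, -0.1, 15.8]
force: [6.2, -13.8, -1.0]
```

```bash
python3 -m creep '0.0005 -0.0018 0 0 0;0.0003 -0.001 0 0 0.03;0 0 0 0 0.06;0 0 0 0 0.08;0 0 0 0 0.08;0 0 0.03 0 0.08;0 0 0.035 0 0.08;0 0 0.04 0 0.08' ; python3 -m creep '0 0 0.035 0 0.08;0 0 0.035 0 0.08;0 0 0.03 0 0.08;-0.015 0.05 0.01 0 0.08;-0.015 0.05 0 0 0.08;-0.015 0.05 0 0 0.08;-0.014 0.05 0 0 0.08;-0.012 0.045 0 0 0.08'; python3 -m creep '-0.010 0.045 0 0 0.08;-0.010 0.04 0 0 0.08;-0.010 0.035 0 0 0.08;-0.004 0.009 0 0 0.08;0 0 0 0 0.08'
python3 - <<'E'
from h import *
np.set_printoptions(precision=4,suppress=True)
S=np.array([.4889,.1494,.2775])
im=snap("top")
for cs in (("top",),("side",)):
    b,f,_=fitbox(np.array([.535,-.014,.278]),cs);print(b,f,np.degrees(b[2]-S[2]),tf([0,0,-S[2]],[[b[0]-S[0],b[1]-S[1],0]]))
for n,z in(("handle",.152),("lip",.137),("hinge",.13)):
  for c in("top","side"):
    r=finder.tip_of(n,c);print(n,c,r and (r[0]["p"],ray(c,r[0]["xy"],z)))
a=cv2.resize(im[120:260,210:410,::-1],None,fx=4,fy=4,interpolation=cv2.INTER_CUBIC)
h=tf([S[0],S[1],S[2]],tf([0,-.17,0],BOX[[1,3,7,5]]))
cv2.polylines(a,[((proj("top",h)-[210,120]+.5)*4).astype(np.int32)],True,(255,0,255),1)
cv2.imwrite("pics/f.png",a)
E
```

```text
time_s: 10.2
tool_pos: [0.5577, -0.0927, 0.153]
tool_rot: [-179.9, 0.1, 16.0]
force: [-0.1, 0.1, -0.4]
grip_width: 0.07
grasp_force: 0.0
time_s: 11.2
tool_pos: [0.4861, 0.1539, 0.2626]
tool_rot: [180.0, 0.0, 16.0]
force: [0.4, -0.3, 0.2]
grip_width: 0.0802
grasp_force: 0.0
time_s: 11.82
tool_pos: [0.453, 0.2806, 0.2624]
tool_rot: [180.0, 0.0, 16.0]
force: [0.3, -0.3, -0.1]
grip_width: 0.0797
grasp_force: 0.0
[ 0.5347 -0.0113  0.2766] 0.15693906436233612 -0.05403591315935154 [[-0.     -0.1671  0.    ]]
[ 0.535 -0.014  0.278] 0.0 0.028647889756541187 [[-0.0004 -0.1698  0.    ]]
handle top (0.89, array([0.4568, 0.274 , 0.152 ]))
handle side (0.76, array([0.4452, 0.2858, 0.152 ]))
lip top (0.79, array([0.5258, 0.0517, 0.137 ]))
lip side (0.91, array([0.5271, 0.0408, 0.137 ]))
hinge top (0.68, array([0.5138, 0.0843, 0.13  ]))
hinge side (0.66, array([0.4953, 0.0811, 0.13  ]))
```

View pics/f.png

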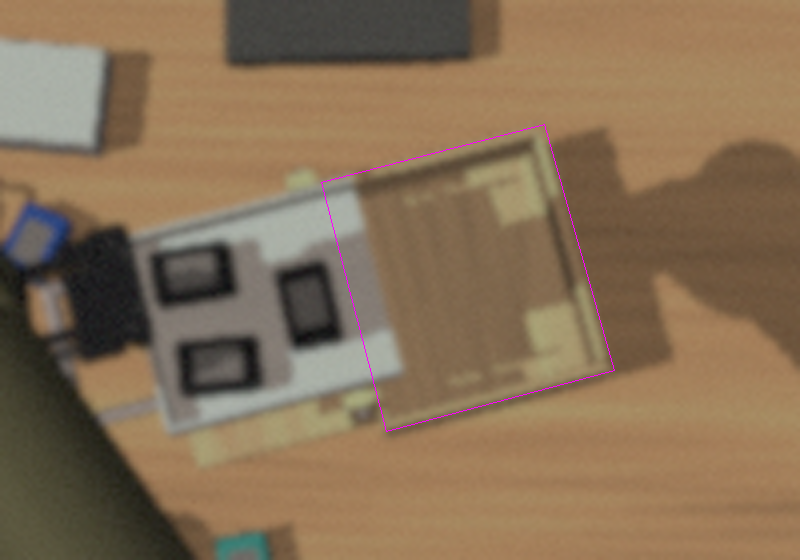

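The box matches the home outline to within about 1 px and the gripper is above the bar. Next I'll descend onto the handle.

```bash
python3 -m creep '0 0 0 0 0.05;0 0 0 0 0.05;0.001 -0.001 -0.02 0 0.05;0 0 -0.02 0 0.05;0 0 -0.02 0 0.05;0 0 -0.02 0 0.05;0 0 0 0 0.05'; python3 -m creep '0 0 -0.02 0 0.05;0 0 -0.02 0 0.05;0 0 -0.01 0 0.05;0 0 0 0 0.05'
```

```text
time_s: 13.25
tool_pos: [0.4534, 0.279, 0.1812]
tool_rot: [180.0, 0.2, 15.9]
force: [1.0, -0.7, 0.0]
grip_width: 0.0504
grasp_force: 0.0
time_s: 13.75
tool_pos: [0.4544, 0.2796, 0.1327]
tool_rot: [-180.0, 0.0, 15.9]
force: [0.5, -0.3, 0.7]
grip_width: 0.05
grasp_force: 0.0
```

```bash
python3 -m creep '0.001 -0.003 0 0 0.03;0 0 0 0 0.02;0 0 0 0 0.008;0 0 0 0 0.008;0 0 0 0 0.008;0 0 0 0 0.008;0 0 0 0 0.008' 12;python3 - <<'E'
from h import *
im=snap("side"); cv2.imwrite("pics/g.png",cv2.resize(im[130:270,220:420,::-1],None,fx=4,fy=4,interpolation=cv2.INTER_CUBIC))
E
```

```text
time_s: 14.62
tool_pos: [0.4556, 0.2759, 0.1326]
tool_rot: [179.9, 0.0, 15.9]
force: [0.2, -4.1, 2.6]
grip_width: 0.0116
grasp_force: 12.0
```

View pics/g.png

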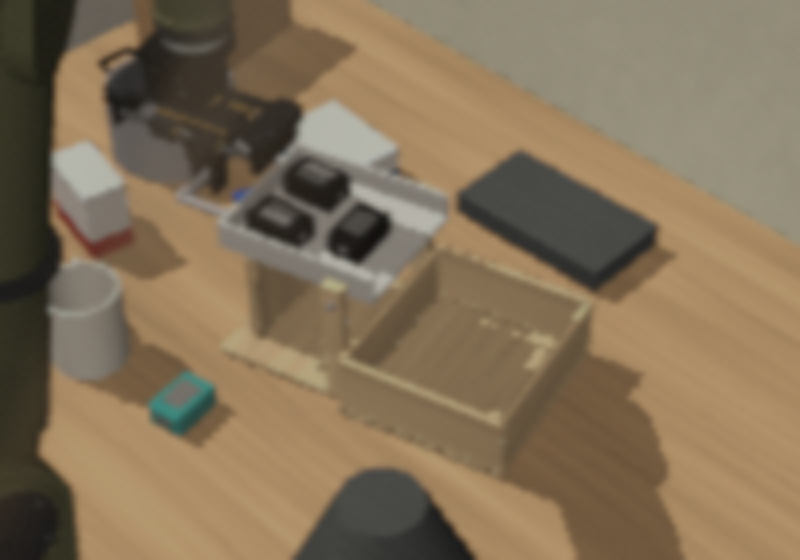

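The bar is gripped, with an 11.6 mm opening. Next I'll work out the arc increments.

```bash
python3 -c "
import numpy as np
t=np.arange(0,.96,.06);y=.2*np.cos(t)-.022*np.sin(t);z=.2*np.sin(t)+.022*np.cos(t)
for a,b,c in zip(t[1:],np.diff(y),np.diff(z)):print(round(a,2),*np.round([-.274*b,.9617*b,c],4))"
```

```text
0.06 0.0005 -0.0016 0.012
0.12 0.0007 -0.0023 0.0118
0.18 0.0008 -0.003 0.0117
0.24 0.001 -0.0036 0.0115
0.3 0.0012 -0.0043 0.0112
0.36 0.0014 -0.0049 0.0109
0.42 0.0016 -0.0056 0.0106
0.48 0.0018 -0.0062 0.0102
0.54 0.0019 -0.0067 0.0098
0.6 0.0021 -0.0073 0.0094
0.66 0.0022 -0.0078 0.0089
0.72 0.0024 -0.0083 0.0084
0.78 0.0025 -0.0088 0.0079
0.84 0.0026 -0.0092 0.0073
0.9 0.0027 -0.0096 0.0067
```

```bash
python3 -m creep '0.0005 -0.0016 0.012 0 0.008;0.0007 -0.0023 0.0118 0 0.008;0.0008 -0.003 0.0117 0 0.008;0.001 -0.0036 0.0115 0 0.008;0.0012 -0.0043 0.0112 0 0.008' 15
python3 - <<'E'
from h import *
o=get_obs();print(o["wrist_torque"])
E
```

```text
time_s: 15.3
tool_pos: [0.4597, 0.2614, 0.1915]
tool_rot: [180.0, -0.0, 15.9]
force: [3.2, -2.9, -4.3]
grip_width: 0.0112
grasp_force: 15.0
[-0.58763911 -0.55465912 -0.02854582]
```

```bash
python3 -m creep '0.0014 -0.0049 0.0109 0 0.008;0.0016 -0.0056 0.0106 0 0.008;0.0018 -0.0062 0.0102 0 0.008;0.0019 -0.0067 0.0098 0 0.008;0.0021 -0.0073 0.0094 0 0.008' 15;python3 -m creep '0.0022 -0.0078 0.0089 0 0.008;0.0024 -0.0083 0.0084 0 0.008;0.0025 -0.0088 0.0079 0 0.008;0.0026 -0.0092 0.0073 0 0.008;0.0027 -0.0096 0.0067 0 0.008;0 0 0 0 0.008;0 0 0 0 0.008'
python3 - <<'E'
from h import *
im=snap("side"); im2=snap("top"); f=lambda i,r,c:cv2.resize(i[r:r+130,c:c+180,::-1],None,fx=2.2,fy=2.2,interpolation=cv2.INTER_CUBIC)
cv2.imwrite("pics/i.png",np.hstack([f(im,140,240),f(im2,120,230)]))
E
```

```text
time_s: 15.92
tool_pos: [0.468, 0.2322, 0.2427]
tool_rot: [-179.9, -0.0, 16.0]
force: [-0.5, 1.5, -1.8]
grip_width: 0.0114
grasp_force: 15.0
time_s: 16.8
tool_pos: [0.4804, 0.1889, 0.2828]
tool_rot: [-179.9, -0.1, 16.0]
force: [-4.6, 4.5, 5.6]
grip_width: 0.0116
grasp_force: 15.0
```

View pics/i.png

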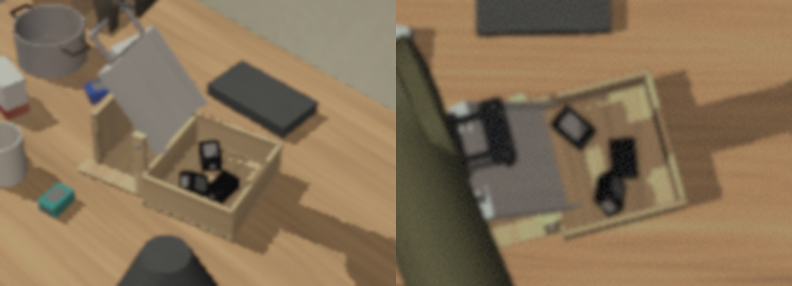

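All three bricks are in the box and the tray is empty, so I'll lower back along the same arc.

```bash
python3 -m creep '-0.0027 0.0096 -0.0067 0 0.008;-0.0026 0.0092 -0.0073 0 0.008;-0.0025 0.0088 -0.0079 0 0.008;-0.0024 0.0083 -0.0084 0 0.008;-0.0022 0.0078 -0.0089 0 0.008;-0.0021 0.0073 -0.0094 0 0.008;-0.0019 0.0067 -0.0098 0 0.008' 15; python3 -m creep '-0.0018 0.0062 -0.0102 0 0.008;-0.0016 0.0056 -0.0106 0 0.008;-0.0014 0.0049 -0.0109 0 0.008;-0.0012 0.0043 -0.0112 0 0.008;-0.001 0.0036 -0.0115 0 0.008;-0.0008 0.003 -0.0117 0 0.008'; python3 -m creep '-0.0004 0.0012 -0.0059 0 0.008;-0.0003 0.0011 -0.0059 0 0.008;-0.0003 0.0008 -0.006 0 0.008;-0.0002 0.0008 -0.006 0 0.008;0 0 0 0 0.008;0 0 0 0 0.008;0 0 0 0 0.008'
```

```text
time_s: 17.77
tool_pos: [0.4643, 0.2457, 0.2217]
tool_rot: [-180.0, -0.0, 15.9]
force: [-1.2, 3.7, 1.5]
grip_width: 0.0111
grasp_force: 15.0
time_s: 18.52
tool_pos: [0.4567, 0.272, 0.1553]
tool_rot: [179.9, 0.0, 15.9]
force: [-0.4, 0.6, -0.1]
grip_width: 0.0113
grasp_force: 15.0
time_s: 19.4
tool_pos: [0.4557, 0.2759, 0.1324]
tool_rot: [179.9, 0.0, 15.9]
force: [2.3, -3.5, -1.3]
grip_width: 0.011
grasp_force: 15.0
```

```bash
python3 -m creep '0 0 -0.001 0 0.008;0 0 -0.001 0 0.008;0 0 0 0 0.008'; python3 -m creep '0 0 0 0 0.015;0 0 0 0 0.025;0 0 0 0 0.04;0 0 0 0 0.05;0 0 0 0 0.05;0 0 0 0 0.05'; python3 -m creep '0 0 0.01 0 0.05;0 0 0.02 0 0.05;0 0 0.03 0 0.05;0 0 0.03 0 0.05;0 0 0.03 0 0.05;-0.01 0.03 0.03 0 0.05;-0.01 0.03 0.02 0 0.05;-0.01 0.03 0 0 0.05';python3 - <<'E'
from h import *
im=snap("side"); im2=snap("top"); f=lambda i,r,c:cv2.resize(i[r:r+130,c:c+180,::-1],None,fx=2.2,fy=2.2,interpolation=cv2.INTER_CUBIC)
cv2.imwrite("pics/j.png",np.hstack([f(im,140,240),f(im2,120,210)]))
E
```

```text
time_s: 19.77
tool_pos: [0.4558, 0.2759, 0.1322]
tool_rot: [179.9, -0.0, 15.9]
force: [-1.9, -6.1, 10.2]
grip_width: 0.0115
grasp_force: 15.0
time_s: 20.52
tool_pos: [0.4553, 0.2767, 0.1305]
tool_rot: [-180.0, 0.0, 15.9]
force: [0.5, 0.5, 0.1]
grip_width: 0.0488
grasp_force: 0.0
time_s: 21.52
tool_pos: [0.4258, 0.3683, 0.3035]
tool_rot: [-179.9, -0.2, 15.9]
force: [-1.1, 0.2, -0.1]
grip_width: 0.0497
grasp_force: 0.0
```

View pics/j.png

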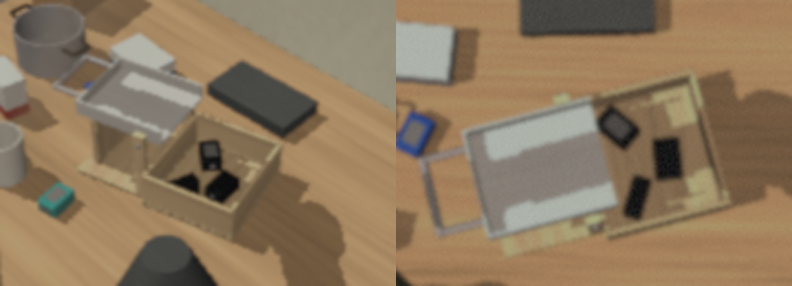

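The tray is level and empty, and three black bricks are in the box. One last check that the box hasn't shifted.

Run:
```python
from h import *
np.set_printoptions(precision=4,suppress=True)
S=np.array([.4889,.1494,.2775])
for cs in (("top",),("side",)):
    b,f,_=fitbox(np.array([.535,-.014,.278]),cs);print(f,np.degrees(b[2]-S[2]),tf([0,0,-S[2]],[[b[0]-S[0],b[1]-S[1],0]]))
im=snap("top");a=cv2.resize(im[120:260,210:410,::-1],None,fx=4,fy=4,interpolation=cv2.INTER_CUBIC)
cv2.polylines(a,[((proj("top",tf(S,tf([0,-.17,0],BOX[[1,3,7,5]])))-[210,120]+.5)*4).astype(np.int32)],True,(255,0,255),1)
cv2.imwrite("pics/k.png",a);print(get_obs()["joint_velocities"])
```

```text
0.43770810210876804 0.16779125086979838 [[ 0.0006 -0.1677  0.    ]]
0.21232057416267944 1.4532491447187739 [[-0.0002 -0.167   0.    ]]
[ 0.1737  0.0139 -0.054   0.1111 -0.1024 -0.1157 -0.0522]
```

View pics/k.png

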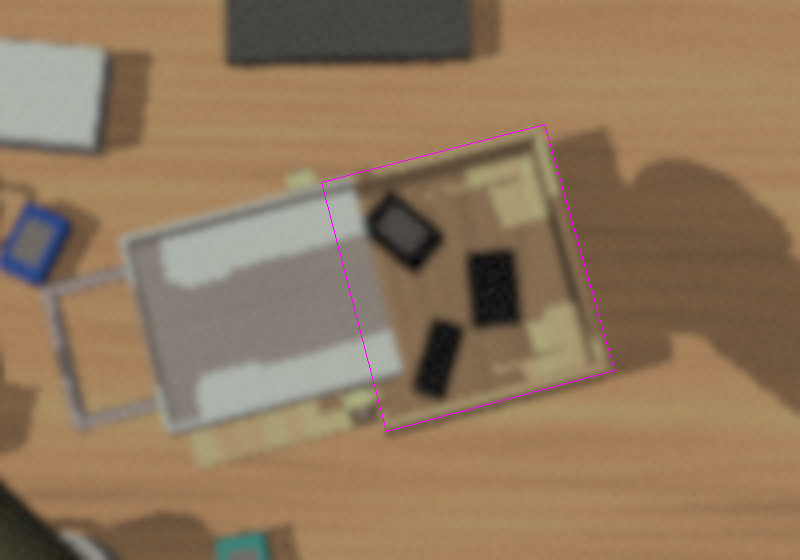

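The box is still at home, the bricks lie inside it, and the tray is level.

```bash
python3 -c "
from cell import ticket
print(ticket.sign_off())"
```

```text
the job is handed in; nothing more can be done
None
```

The job is handed in: in the last pictures the box stands square against the front board with all three black bricks in it, and the tray lies level on its stand after a controlled lowering; sign-off returned no verdict.

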